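Level the coffee riser shelf with its screw foot and a spirit level

ROBOT

A 6-joint arm with a two-finger parallel gripper is mounted at the origin on the work surface. World frame = base frame: x ahead of the robot, y to its left, z up, the work surface at z = 0. Lengths are in m, angles in rad, forces in N, time in s.
With the tool pointing down it reaches from about 0.275 to 1 m from the base axis. Payload 8.4 kg.
Tool frame: the origin (TCP) lies on the centre line of the jaws, within the pads' length; the fingertips stand 17 mm ahead of it and the grasp point (between the pads) lies 2 mm behind it (bot.tcp_to_tips is the y of the fingertips in the tool frame, in m); y points along the fingers, z is the direction in which the jaws open and shut, and the axes are right-handed (so a half turn about y gives the same grasp; the last joint's range is limited). The gripper opens to 85 mm and grips with 20 to 120 N. Pads are 22 mm wide; open, the fingers measure 114 mm over their backs; the gripper's body (76 mm by 85 mm) begins 54 mm behind the grasp point. The pads swing forward as they close: fully open they stand 13 mm farther back than shut.
Start: joints at [-1.19, 0.353, 1.633, -0, 1.155, -0.002], TCP at [0.233, -0.58, 0.248] pointing down, gripper open.
Joint ranges: [-2.63, 2.63], [-0.92, 2.1], [0.06, 2.66], [-1.3, 4.44], [0, 2.69], [-3.02, 3.02]. Speed limits (rad/s): [2.22, 2.22, 2.79, 3.14, 3.14, 3.14].

INTERFACE

Orientations are given as a unit quaternion [x, y, z, w].
In Python, from workcell import bot, hand, kinematics, get_obs, vision, hand_in gives the robot as it stands. The module is installed in compiled form; this text tells all that it offers. Calls block until the motion is done:
- bot.reach(position, orientation): joint-space move of the TCP to a pose.
- bot.servo_line(position, ori=None, velocity=0.15): straight line of the TCP; ori=None keeps the orientation; velocity is the mean speed in m/s.
- bot.goto_joints(angles): joint-space move.
- hand.move_gripper(opening, strength=None): finger opening in m; strength is the grip in N (None keeps the last); returns when the fingers have stopped.
- bot.dwell(seconds).
- kinematics.solve_ik(position, orientation): joint angles nearest the present ones, or None.
- get_obs(): the state.
- vision.read_camera(name): name is "side" or "top"; returns a dict with "frame" (400x640x3 uint8, red, green, blue), "intrinsics" (3x3 intrinsics, pixels), "view" (4x4, takes a point from world to camera coordinates). Camera axes: x right, y down, z forward; pixel columns grow to the right and rows downward; lengths in m; the calibration is good to about 2 mm. A picture is of the moment at which its call begins. There is no depth.
A pose or a line that the arm cannot do raises bot.IKError and nothing moves.
- hand_in(): hands the job in, once; it reports no verdict.
The state is a dict: "time_s": time; "joint_pos": joint angles; "joint_vel": joint speeds; "joint_efforts": joint torques, N m; "position": TCP position; "orientation": TCP orientation; "wrist_force": force on the tool from outside, world axes, zero at the start; "ft_torque": the same for the moment, N m; "gripper_width": finger opening in m.
Only numpy, scipy, OpenCV 4.12 (cv2) and the standard library are available. Lean on these libraries where they do the work, as an engineer would, in place of code of your own. Each camera call takes 0.05 s, during which the arm holds its last target.

TASK

Lay the spirit level flat on the low oak riser shelf, along the shelf's long direction, and let go of it; then turn the black hand knob of the shelf's screw foot until the level's bubble sits between its two lines. Last, press straight down on the middle of the level's top, firmly but not hard (about 10 N), and keep pressing: the job ends with you still holding it down, the bubble still centred. Leave the rest of the coffee corner undisturbed.

Things in the scene. Friction and masses are not known exactly. Their poses are not given: they have to be found in the camera images.
- level: Loose spirit level: blue bar 220 long (x), 24 wide (y), 40 high (z), 0.26 kg, standing on its narrow base on the worktop. Origin at its very centre. Red cap on its +x end, black on -x. A pocket 72 x 17 mid-top holds a green vial just below the rim; two black lines cross it 9.5 either side of the middle. It may lie anywhere on the shelf's top, either way round.
- bubble (a joint): Offset of the pale 14 mm bubble from the vial's middle (m), + towards the level's red (+x) end, range +-0.022. It goes to the higher end, 1 mm per mrad of slope, and takes 1.5 s to settle after a movement. Between the lines when within 2.5 mm of 0. With the level along the shelf, 1 rad of the knob shifts it about 4.4 mm.
- shelf: Oak board of the riser shelf, 260 (x) by 380 (y, its long direction) by 20 thick, top about 50 above the worktop. Origin at the centre of its top face, z up. It rests on two fixed feet 130 towards +y and the screw foot at its -y end; turning that foot tips it along its length, 1 degree or so. It starts with the screw-foot end too low.
- knob (a point): Middle of the screw foot's round black lobed knob, 42 wide, 28 high, 78 above the worktop, on its vertical axis, 160 from the shelf's middle towards its -y end; underside about 14 clear of the board. Clockwise from above raises that end, 1.27 mm per rad; the knob keeps its height. Stiff (0.1 N m), stays where left. From the start it needs 1.2 to 3.8 rad clockwise.
- pod_jar: Bystander: glass jar of coffee pods with a lid, 130 in diameter, 195 high. Origin under its middle.
- tea_jar: Bystander: glass jar of tea with a lid, 110 in diameter, 125 high. Origin under its middle.
- mug: Bystander: blue mug, 84 in diameter, 95 high. Origin under its middle.
- sugar_pot: Bystander: white lidded sugar pot, 88 in diameter, 88 high. Origin under its middle.
- pod_a: Bystander: coffee pod with an orange lid, 51 in diameter, 43 high. Origin under its middle.
- pod_b: Bystander: coffee pod with a green lid, 51 in diameter, 43 high. Origin under its middle.
- spoon: Bystander: steel spoon 150 long, lying on the worktop. Origin under its middle.
Things that resemble listed ones, but are neither listed nor needed, are in the scene too. What is shaped like the level but orange is not meant.

How it is judged:
By the outcome, as a careful person would: the job done as asked, in the order asked, and still so for the second after the job is handed in, while the arm keeps its last pose, push and grip.
It also fails if it takes over 72 s, if anything falls off the work surface, if the arm or the gripper's body presses on something with over 40 N, if the wrist force passes 120 N, or if a joint passes its speed limit or range.

## Working session

There is one attempt and no reset: what is moved stays moved. The work goes in short steps, each a Python script; the robot and the scene stay as the last script left them, time stands still between calls to the robot, and variables do not carry over. Pictures are saved under pics/ and viewed, and the job is handed in when it is done.

```bash
ls; mkdir -p pics; python3 - <<'E'
from workcell import bot,hand,kinematics,get_obs,vision
import cv2,numpy as np
np.set_printoptions(precision=4,suppress=True)
for n in("side","top"):
    c=vision.read_camera(n); cv2.imwrite(f"pics/{n}0.png",c["frame"][:,:,::-1]); print(n,c["intrinsics"],c["view"])
o=get_obs();print(o)
print(bot.tcp_to_tips)
E
```

```text
pics
side [[386.013    0.     320.7475]
 [  0.     386.013  199.0612]
 [  0.       0.       1.    ]] [[-0.9937 -0.1115 -0.0056  0.5386]
 [-0.0612  0.586  -0.808   0.1083]
 [ 0.0934 -0.8026 -0.5891  1.2252]
 [ 0.      0.      0.      1.    ]]
top [[477.0697   0.     316.5624]
 [  0.     477.0697 191.4794]
 [  0.       0.       1.    ]] [[ 0.0182 -0.9998 -0.0033  0.0005]
 [-0.9883 -0.0174 -0.1515  0.5162]
 [ 0.1514  0.0061 -0.9884  1.7381]
 [ 0.      0.      0.      1.    ]]
{'time_s': 0.1, 'joint_pos': array([-1.1904,  0.3536,  1.634 , -0.    ,  1.1552, -0.0024]), 'joint_vel': array([-0.0014, -0.0025, -0.0027, -0.0002, -0.0002,  0.0012]), 'joint_efforts': array([ -0.0016, -60.6361, -34.2817,  -0.0001,   0.0038,  -0.    ]), 'position': array([ 0.2333, -0.5794,  0.2476]), 'orientation': array([-0.1346,  0.6946, -0.6938,  0.1344]), 'wrist_force': array([ 0.3577, -0.4138, -0.0995]), 'ft_torque': array([ 0.0088,  0.0226, -0.0106]), 'gripper_width': 0.08560255800270979}
0.017
```

View pics/side0.png

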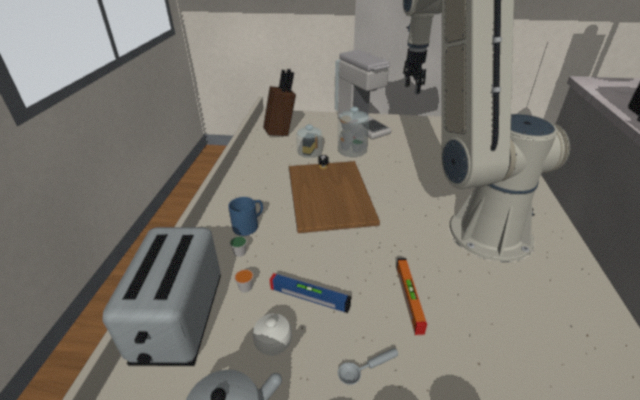

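View pics/top0.png

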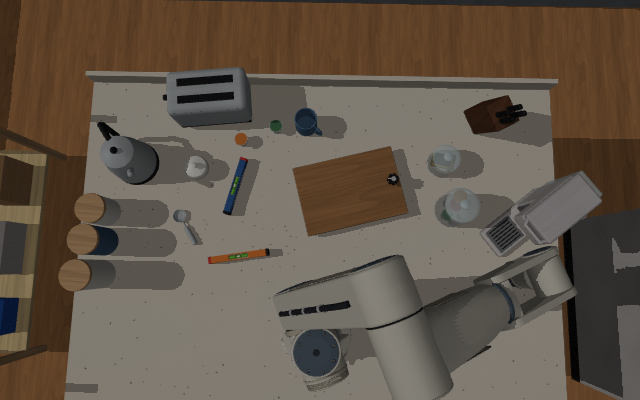

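Side view: blue level at about (310,292), shelf centre at about (330,197), knob at about (323,160). Top view: level at (235,186), shelf at (350,190), knob at (393,179). The orange look-alike is the one at (238,257) in the top view. I'll enlarge these next.

```bash
python3 - <<'E'
import cv2
def crop(src,x0,y0,x1,y1,s,out):
    im=cv2.imread(src)[y0:y1,x0:x1]; im=cv2.resize(im,None,fx=s,fy=s,interpolation=cv2.INTER_CUBIC)
    for x in range((x0+9)//10*10,x1,10):
        cv2.line(im,((x-x0)*s,0),((x-x0)*s,5),(0,0,255),1)
        if x%20==0: cv2.putText(im,str(x),((x-x0)*s,15),0,.4,(0,0,255),1)
    for y in range((y0+9)//10*10,y1,10):
        cv2.line(im,(0,(y-y0)*s),(5,(y-y0)*s),(0,0,255),1); 
        if y%20==0: cv2.putText(im,str(y),(6,(y-y0)*s+4),0,.4,(0,0,255),1)
    cv2.imwrite(out,im)
crop("pics/top0.png",215,140,415,245,4,"pics/t1.png")
crop("pics/side0.png",260,140,390,235,6,"pics/s1.png")
crop("pics/side0.png",255,255,365,325,7,"pics/s2.png")
E
```

```text
(no output)
```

View pics/t1.png

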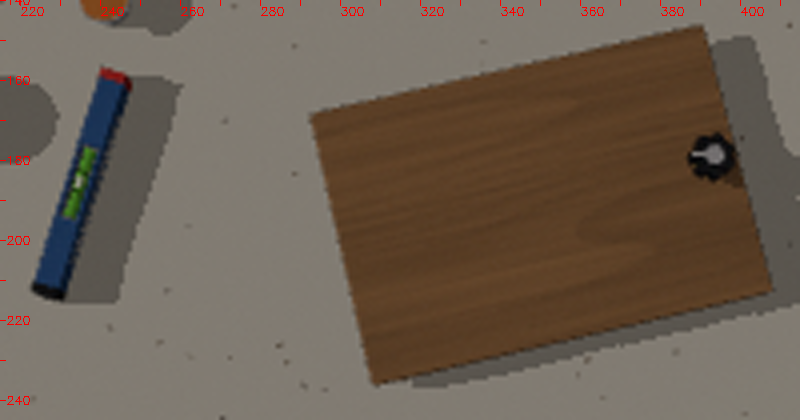

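View pics/s1.png

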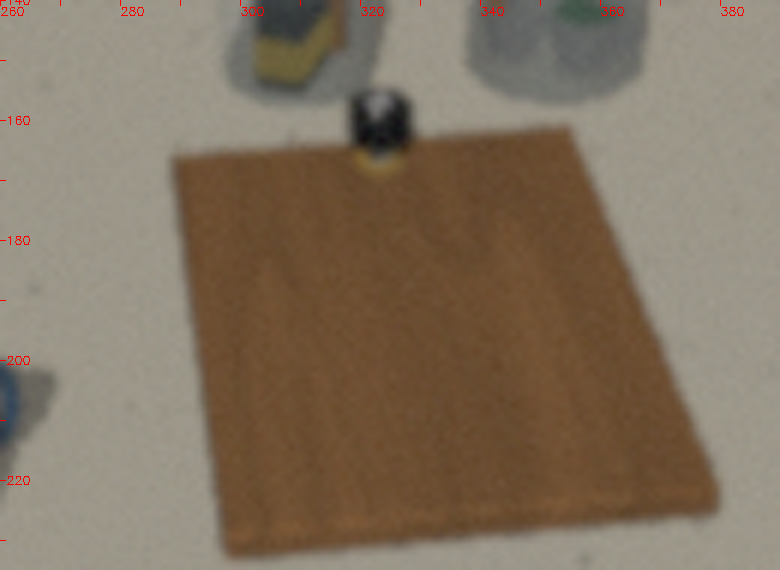

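View pics/s2.png

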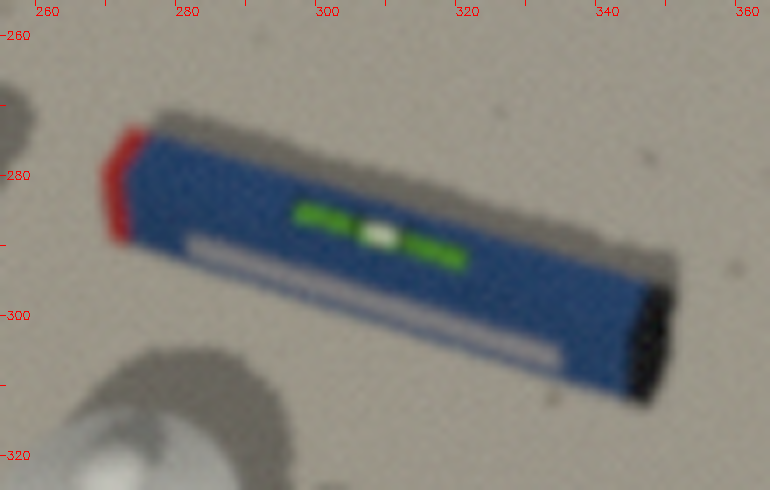

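```bash
cat > H.py <<'E'
from workcell import bot,hand,kinematics,get_obs,vision
import cv2,numpy as np
from scipy.optimize import least_squares
np.set_printoptions(precision=4,suppress=True)
V={"side":np.array([[-0.9937,-0.1115,-0.0056,0.5386],[-0.0612,0.586,-0.808,0.1083],[0.0934,-0.8026,-0.5891,1.2252]]),
"top":np.array([[0.0182,-0.9998,-0.0033,0.0005],[-0.9883,-0.0174,-0.1515,0.5162],[0.1514,0.0061,-0.9884,1.7381]])}
K={"side":np.array([[386.013,0,320.7475],[0,386.013,199.0612],[0,0,1]]),"top":np.array([[477.0697,0,316.5624],[0,477.0697,191.4794],[0,0,1]])}
P={n:K[n]@V[n] for n in V}
def proj(n,X):
    h=P[n]@np.append(X,1); return h[:2]/h[2]
def tri(t,s):
    X=cv2.triangulatePoints(P["top"],P["side"],np.float64(t).reshape(2,1),np.float64(s).reshape(2,1)).ravel();X=X[:3]/X[3]
    return X,np.r_[proj("top",X)-t,proj("side",X)-s]
def back(n,px,z):
    M=P[n]; A=np.c_[M[:,:2],-np.r_[px,1]]; return np.r_[np.linalg.solve(A,-(M[:,2]*z+M[:,3]))[:2],z]
def crop(n,x0,y0,x1,y1,s,out):
    im=vision.read_camera(n)["frame"][y0:y1,x0:x1,::-1]; im=cv2.resize(im,None,fx=s,fy=s,interpolation=cv2.INTER_CUBIC)
    for x in range((x0+9)//10*10,x1,10):
        cv2.line(im,((x-x0)*s,0),((x-x0)*s,5),(0,0,255),1)
        if x%20==0: cv2.putText(im,str(x),((x-x0)*s,15),0,.4,(0,0,255),1)
    for y in range((y0+9)//10*10,y1,10):
        cv2.line(im,(0,(y-y0)*s),(5,(y-y0)*s),(0,0,255),1)
        if y%20==0: cv2.putText(im,str(y),(6,(y-y0)*s+4),0,.4,(0,0,255),1)
    cv2.imwrite("pics/"+out+".png",im)
E
python3 - <<'E'
from H import *
for nm,t,s in [("vial",(234.7,185.3),(309,288.3)),("red",(243.8,158.2),(272.4,277.5)),("black",(227,213),(348,299)),
 ("c++",(290.3,169),(297,228)),("c+-",(388,146.5),(289,166)),("c--",(406,212.5),(355.,161)),("c-+",(308,235),(379.5,221)),("knob",(393,179),(323,156.5))]:
    print(nm,*tri(t,s))
for n in V: print(n,-V[n][:,:3].T@V[n][:,3])
E
```

```text
vial [0.5355 0.3164 0.0366] [ 0.0097 -0.2541  0.5491  0.1123]
red [0.6397 0.2872 0.0335] [-0.0019 -0.0637  0.134   0.0294]
black [0.4318 0.3403 0.0364] [ 0.0548 -0.4989  1.1042  0.2082]
c++ [0.598  0.1087 0.0592] [-0.0043 -0.5881  1.0842  0.2289]
c+- [ 0.6904 -0.2552  0.0516] [-0.0087 -0.1977  0.2914  0.0645]
c-- [ 0.443  -0.3205  0.0501] [ 0.0179 -0.2339  0.333   0.0657]
c-+ [0.3535 0.038  0.0504] [ 0.0133 -0.0925  0.1638  0.0303]
knob [ 0.5603 -0.2667  0.0935] [ 0.0073 -0.4987  0.7253  0.1506]
side [0.4274 0.9799 0.8123]
top [ 0.247  -0.0011  1.7961]
```

```bash
cat >> H.py <<'E'
def q(th):
    from scipy.spatial.transform import Rotation as R
    c,s=np.cos(th),np.sin(th)
    return R.from_matrix(np.array([[s,0,c],[-c,0,s],[0,-1,0]])).as_quat()
E
python3 - <<'E'
from H import *
for z in(.036,.038,.04): print(back("top",(234.7,185.3),z),back("side",(309,288.3),z))
a=back("top",(240.75,156.5),.04);b=back("top",(223.25,211.75),.04);print("left edge",a,b,np.linalg.norm(a-b),np.degrees(np.arctan2(*(a-b)[1::-1])))
a=back("side",(275,274),.04);b=back("side",(350,295),.04);print("edge",a,b,np.linalg.norm(a-b),np.degrees(np.arctan2(*(a-b)[1::-1])))
# shelf fit
obs=[("top",(290.3,169)),("top",(388,146.5)),("top",(406,212.5)),("top",(308,235)),("side",(297,228)),("side",(289,166)),("side",(355,161)),("side",(379.5,221))]
L=np.array([[.13,.19],[.13,-.19],[-.13,-.19],[-.13,.19]]*2)
def f(p,full=True):
    c,s=np.cos(p[2]),np.sin(p[2]); r=[]
    for (n,u),(lx,ly) in zip(obs,L):
        X=np.array([p[0]+c*lx-s*ly,p[1]+s*lx+c*ly,p[3]+ly*p[4]]); r+=list(proj(n,X)-u)
    return np.array(r)
S=least_squares(f,[.52,-.107,.25,.05,0.01],loss="soft_l1");p=S.x;print(p,np.degrees(p[2]));print(f(p).reshape(-1,2))
print("knob exp",p[0]+np.sin(p[2])*.16,p[1]-np.cos(p[2])*.16, back("top",(393,179),.092),back("side",(323,156.5),.092))
th=np.radians(75.5)
for t in (th,th-np.pi): print("grasp",kinematics.solve_ik([.535,.316,.028],q(t)))
for t in (p[2],p[2]-np.pi): print("place",kinematics.solve_ik([.511,-.068,.08],q(t)))
for k in range(-180,180,30): print(k,kinematics.solve_ik([.560,-.262,.083],q(np.radians(k))))
E
```

```text
[0.5346 0.3165 0.036 ] [0.537  0.3157 0.036 ]
[0.5343 0.3162 0.038 ] [0.5368 0.3174 0.038 ]
[0.534  0.3158 0.04  ] [0.5365 0.3191 0.04  ]
left edge [0.6443 0.2979 0.04  ] [0.434  0.3538 0.04  ] 0.21763790245999665 -14.903393319158939
edge [0.634  0.2798 0.04  ] [0.4303 0.3297 0.04  ] 0.20972284655163861 -13.758606461903677
[ 0.5222 -0.1077  0.2472  0.0523  0.0263] 14.160981249770918
[[ 0.1473 -1.4845]
 [ 1.1334 -1.0096]
 [ 0.7545 -0.0429]
 [-1.9048  0.8091]
 [-0.116   0.5452]
 [-0.5293  0.2877]
 [ 0.4234  0.2616]
 [ 1.626  -0.2346]]
knob exp 0.5613189935418763 -0.262817447345001 [ 0.5587 -0.2669  0.092 ] [ 0.5634 -0.2701  0.092 ]
grasp [ 0.5311  0.6185  1.7785 -0.      0.7446 -0.7866]
grasp [ 0.5311  0.6185  1.7785 -0.      0.7446  2.355 ]
place [-0.1352  0.4169  1.9961 -0.      0.7286 -0.3824]
place [-0.1352  0.4169  1.9961 -0.      0.7286  2.7592]
-180 [-0.44    0.5352  1.7678 -0.      0.8386  2.7016]
-150 [-0.44    0.5352  1.7678 -0.      0.8386  2.178 ]
-120 [-0.44    0.5352  1.7678 -0.      0.8386  1.6544]
-90 [-0.44    0.5352  1.7678 -0.      0.8386  1.1308]
-60 [-0.44    0.5352  1.7678 -0.      0.8386  0.6072]
-30 [-0.44    0.5352  1.7678 -0.      0.8386  0.0836]
0 [-0.44    0.5352  1.7678 -0.      0.8386 -0.44  ]
30 [-0.44    0.5352  1.7678 -0.      0.8386 -0.9636]
60 [-0.44    0.5352  1.7678 -0.      0.8386 -1.4872]
90 [-0.44    0.5352  1.7678 -0.      0.8386 -2.0108]
120 [-0.44    0.5352  1.7678 -0.      0.8386 -2.5344]
150 None
```

```bash
python3 - <<'E'
from H import *
th=np.radians(75.6)
o=get_obs();bot.servo_line(o["position"]+[0,0,.08],velocity=.3)
bot.reach([.535,.3165,.16],q(th))
print(get_obs()["time_s"])
crop("side",230,200,390,320,5,"a1"); 
bot.servo_line([.535,.3165,.026],velocity=.12)
o=get_obs();print(o["time_s"],o["position"],o["wrist_force"])
hand.move_gripper(0.0,40)
o=get_obs();print(o["time_s"],o["position"],o["gripper_width"],o["wrist_force"])
E
```

```text
3.8667
5.1833 [0.5355 0.3168 0.0268] [-0.6439  0.1282  0.2206]
5.775 [0.5352 0.3166 0.0263] 0.023602078211218472 [-0.5969  0.6266  4.2654]
```

View pics/a1.png

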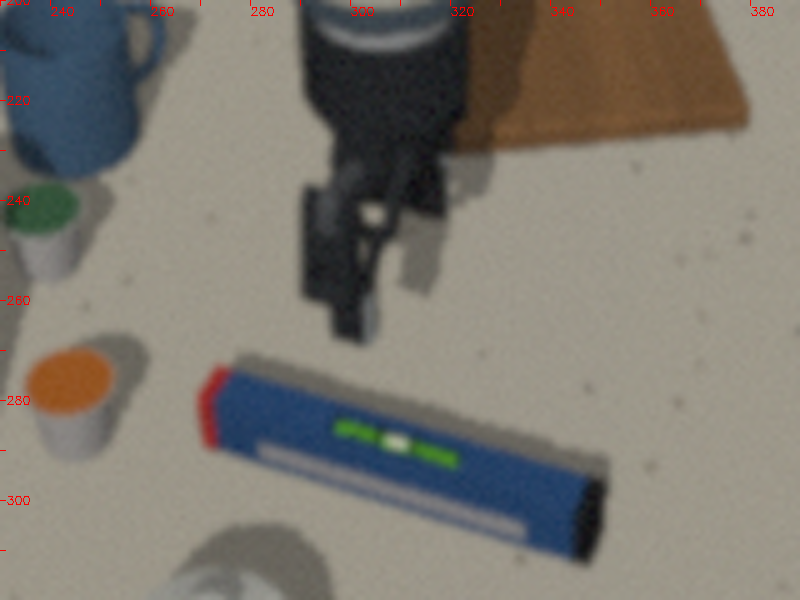

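```bash
python3 - <<'E'
from H import *
th=np.radians(14.16); q0=q(th)
o=get_obs();p=o["position"];bot.servo_line([p[0],p[1],.17],velocity=.2)
X=[.5124,-.0689]
bot.reach(X+[.14],q0)
bot.servo_line(X+[.092],velocity=.1)
o=get_obs();print(o["time_s"],o["position"],o["wrist_force"],o["gripper_width"]); f0=o["wrist_force"][2]
z=.092
while z>.066:
    z-=.002; bot.servo_line(X+[z],velocity=.04); o=get_obs(); f=o["wrist_force"][2]-f0
    if f>4: break
print(z,o["time_s"],o["position"],f)
crop("side",230,130,390,250,5,"b1")
E
```

```text
8.7167 [ 0.5127 -0.0687  0.0921] [-0.1412  0.9508 -2.6289] 0.023429457595239987
0.07399999999999998 10.9667 [ 0.5128 -0.069   0.0755] 21.499296386814038
```

View pics/b1.png

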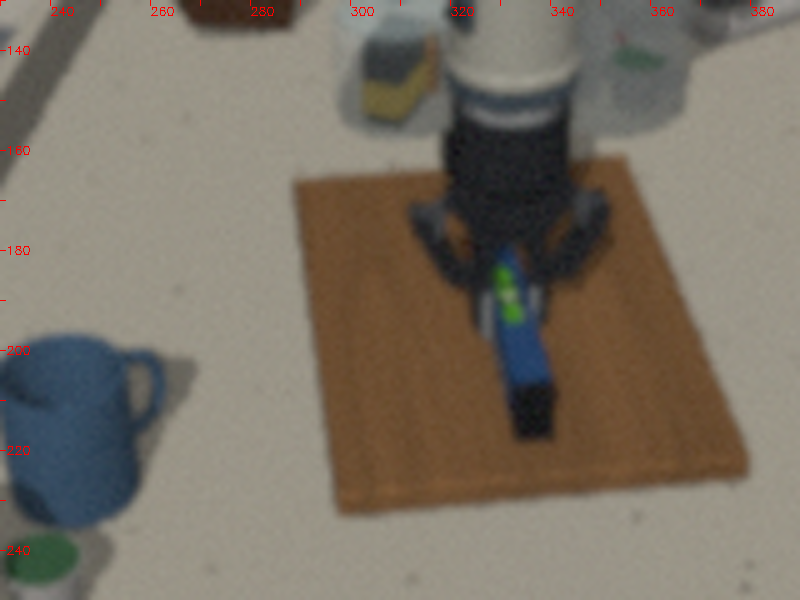

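```bash
python3 - <<'E'
from H import *
X=[.5124,-.0689]
bot.servo_line(X+[.0753],velocity=.04)
hand.move_gripper(0.06)
bot.servo_line(X+[.15],velocity=.2)
o=get_obs();print(o["time_s"],o["position"],o["wrist_force"],o["gripper_width"])
bot.reach([.40,-.17,.22],q(np.radians(14.16)))
print(get_obs()["time_s"])
crop("side",280,140,390,235,7,"c1");crop("top",280,135,420,240,5,"c2")
E
```

```text
12.2333 [ 0.5123 -0.0689  0.15  ] [-0.4388  0.42   -0.1038] 0.06022977663488515
12.9417
```

View pics/c1.png

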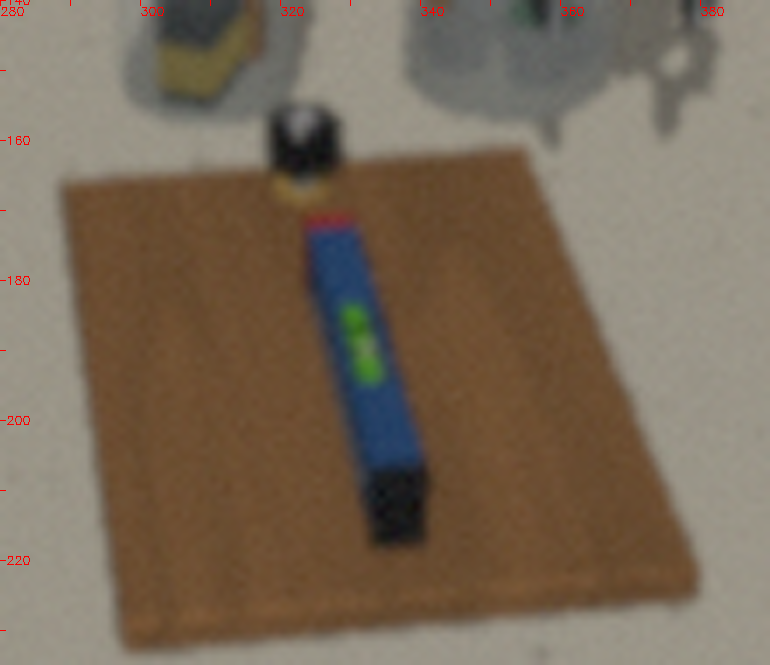

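View pics/c2.png

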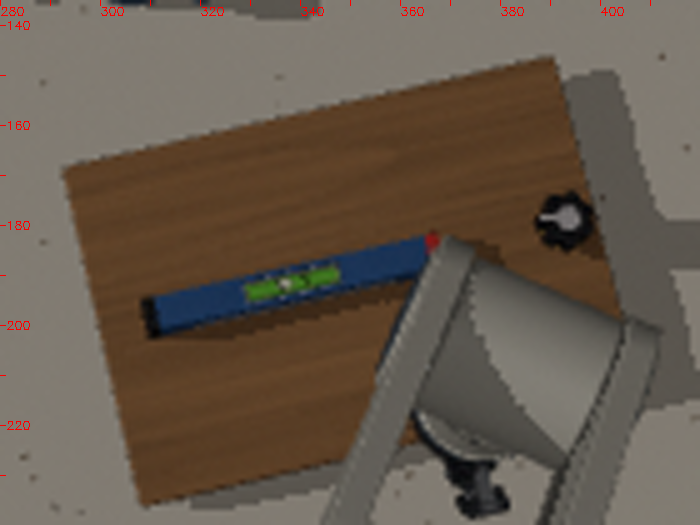

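```bash
cat >> H.py <<'E'
def prof(n,ca,cb,z=.09,half=.05,N=101,show=True):
    "profile along level axis: ca,cb world xy of centre & unit dir towards red; average over frames"
    im=np.mean([vision.read_camera(n)["frame"].astype(np.float32) for _ in range(3)],0)
    s=np.linspace(-half,half,N); d=np.array(cb); pn=np.array([-d[1],d[0]])
    acc=[]
    for w in np.linspace(-.004,.004,5):
        uv=np.array([proj(n,np.r_[np.array(ca)+d*t+pn*w,z]) for t in s]).astype(np.float32)
        acc.append(cv2.remap(im,uv[:,0].reshape(1,-1),uv[:,1].reshape(1,-1),cv2.INTER_LINEAR)[0])
    return s,np.mean(acc,0)
E
python3 - <<'E'
from H import *
bot.dwell(1.0)
th=np.radians(14.16); d=[np.sin(th),-np.cos(th)]
for n in("top","side"):
    s,a=prof(n,[.5124,-.0689],d,N=51)
    print(n); print(np.c_[s*1000,a].astype(int).tolist())
crop("top",310,170,370,210,12,"d1")
E
```

```text
top
[[-50, 25, 50, 83], [-48, 25, 49, 83], [-46, 26, 49, 83], [-44, 26, 49, 83], [-42, 26, 49, 83], [-40, 29, 52, 83], [-38, 39, 58, 80], [-36, 52, 71, 64], [-34, 60, 85, 47], [-32, 59, 98, 38], [-30, 57, 102, 34], [-28, 58, 103, 33], [-26, 58, 102, 33], [-24, 60, 102, 34], [-22, 60, 102, 35], [-20, 59, 102, 33], [-18, 58, 103, 33], [-16, 57, 103, 32], [-13, 58, 95, 37], [-12, 58, 82, 43], [-10, 72, 84, 60], [-8, 93, 100, 80], [-6, 102, 111, 86], [-4, 98, 112, 81], [-2, 77, 103, 57], [0, 64, 101, 42], [2, 58, 102, 35], [3, 56, 98, 33], [5, 51, 87, 30], [8, 45, 75, 26], [9, 45, 73, 27], [11, 52, 87, 30], [13, 57, 99, 33], [16, 58, 102, 34], [18, 57, 102, 33], [20, 57, 102, 33], [22, 57, 100, 34], [23, 57, 99, 34], [25, 58, 98, 34], [27, 59, 99, 35], [30, 63, 96, 42], [32, 62, 83, 51], [34, 47, 64, 63], [36, 31, 52, 77], [37, 27, 51, 82], [39, 26, 50, 84], [41, 26, 51, 85], [44, 26, 51, 85], [46, 26, 51, 85], [48, 26, 51, 85], [50, 26, 51, 85]]
side
[[-50, 36, 64, 100], [-48, 36, 63, 100], [-46, 36, 63, 101], [-44, 37, 64, 100], [-42, 39, 67, 99], [-40, 40, 69, 97], [-38, 44, 75, 93], [-36, 48, 83, 87], [-34, 53, 91, 81], [-32, 57, 97, 75], [-30, 60, 104, 67], [-28, 63, 110, 60], [-26, 65, 112, 57], [-24, 66, 114, 55], [-22, 68, 115, 53], [-20, 70, 115, 56], [-18, 73, 115, 58], [-16, 76, 115, 62], [-13, 79, 113, 66], [-12, 82, 111, 70], [-10, 85, 110, 73], [-8, 86, 111, 75], [-6, 87, 111, 76], [-4, 85, 111, 74], [-2, 82, 111, 70], [0, 78, 110, 65], [2, 73, 108, 60], [3, 67, 104, 55], [5, 62, 99, 49], [8, 59, 97, 47], [9, 57, 97, 45], [11, 55, 97, 44], [13, 56, 99, 45], [16, 57, 103, 47], [18, 59, 107, 49], [20, 59, 108, 51], [22, 58, 107, 55], [23, 57, 106, 58], [25, 55, 103, 64], [27, 52, 97, 71], [30, 49, 91, 79], [32, 46, 86, 84], [34, 43, 79, 89], [36, 40, 72, 94], [37, 38, 68, 97], [39, 37, 66, 99], [41, 37, 65, 100], [44, 36, 64, 101], [46, 36, 64, 101], [48, 36, 64, 101], [50, 36, 64, 101]]
```

View pics/d1.png

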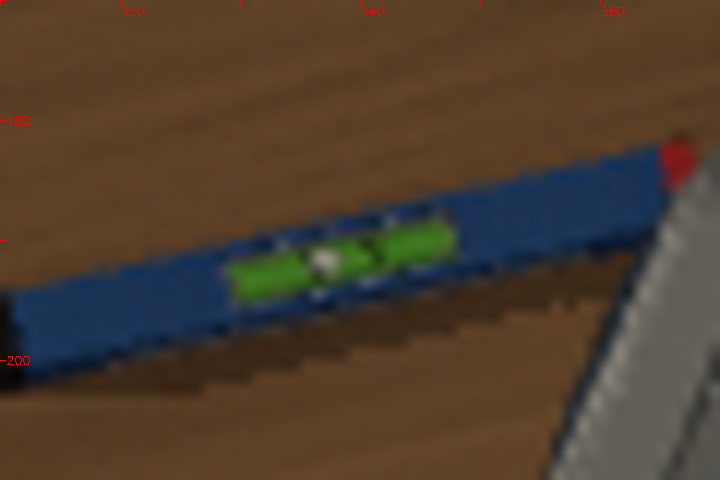

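```bash
python3 - <<'E'
from H import *
from scipy.spatial import ConvexHull
for n,box in(("top",(380,168,404,190)),("side",(314,150,333,170))):
    im=np.mean([vision.read_camera(n)["frame"].astype(float) for _ in range(4)],0); x0,y0,x1,y1=box
    c=im[y0:y1,x0:x1].astype(np.uint8); print(n); print(c[:,:,0])
for z in(.078,.092): print(back("top",(393.1,179.1),z),back("side",(323,160),z),z)
E
```

```text
top
[[ 87  86  85  84  85  86  87  87  88  87  87  87  86  86  86  86  73  88
   90  89  89  89  90  89]
 [ 87  87  88  89  89  87  87  87  86  85  85  84  83  82  84  85  79  89
   89  89  89  89  89  89]
 [ 88  87  87  86  86  85  85  84  84  83  83  85  86  87  90  90  90  89
   89  89  89  90  90  89]
 [ 82  82  85  84  85  84  84  85  88  89  90  91  90  89  87  85  89  70
   88  89  89  89  90  89]
 [ 83  85  86  88  89  89  91  92  91  89  87  85  82  80  77  79  80  71
   88  90  89  90  90  89]
 [ 90  91  92  92  90  89  87  86  83  80  80  81  81  50  30  64  83  83
   89  89  90  89  90  89]
 [ 89  87  84  81  81  82  82  83  83  51  16  13  27  14  12  11  81  84
   70  88  60  87  90  89]
 [ 81  83  83  84  85  86  86  85  66  19  10  13  16  18  17  11  23  67
   68  88  82  89  90  89]
 [ 86  87  87  86  85  84  82  82  49  16  14  16  63  87  88  28  13  11
   42  87  88  89  90  89]
 [ 86  84  83  82  82  82  81  81  40  25  24  65 110 112 112  71  20  12
   23  86  90  89  89  90]
 [ 82  82  82  84  84  85  85  35 120 123 123 115 114 113 113 112  32  13
   43  49  8
[... 2168 characters left out ...]
4 129 136
  131]
 [141 137 135 125  90  49  32  30  26  25  25  28  31  45  70  98 112 115
  112]
 [120 114 113 110  87  68  65  49  34  34  44  45  51  64  82  97 104 107
  105]
 [104 102 101  99  94  99 100  81  66  65  73  76  79  83  93 100 103 105
  107]
 [103 100  99  99 102 115 120 110 100  99 102 105 105  98  97 102 104 105
  107]
 [102 101  99  99 101 112 123 124 124 122 121 121 113 104  99 102 101 105
  106]
 [104 103 100 101  99 103 112 119 124 124 122 117 109 102 101 101 103 104
  107]
 [104 102 101 100  98  98 103 106 111 113 111 108 105 103 103 104 104 103
  106]]
[ 0.5609 -0.2694  0.078 ] [ 0.5632 -0.2684  0.078 ] 0.078
[ 0.5583 -0.2673  0.092 ] [ 0.5606 -0.2446  0.092 ] 0.092
```

```bash
python3 - <<'E'
from H import *
X=[.561,-.267]; th=np.radians(100)
hand.move_gripper(.07)
bot.reach(X+[.16],q(th))
bot.servo_line(X+[.083],velocity=.12)
o=get_obs();print(o["time_s"],o["position"],o["wrist_force"])
hand.move_gripper(0.0,30)
o=get_obs();print(o["time_s"],o["position"],o["wrist_force"],o["gripper_width"],o["joint_pos"])
crop("side",280,120,390,215,6,"e1")
E
```

```text
17.225 [ 0.5614 -0.2672  0.0836] [-0.4259 -0.0685 -0.4014]
17.5833 [ 0.5621 -0.2688  0.0845] [ 0.0557 -6.5757  4.2048] 0.04091821013965227 [-0.4477  0.5374  1.759  -0.0022  0.8412 -2.192 ]
```

View pics/e1.png

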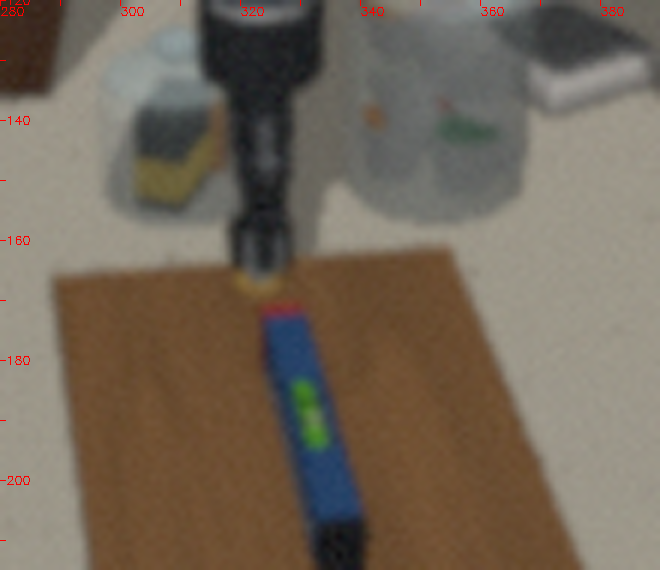

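```bash
cat >> H.py <<'E'
def turn(r,n=3):
    for i in range(n):
        j=np.array(kinematics.solve_ik(CUR["X"]+[.083],get_obs()["orientation"]))if 0 else np.array(get_obs()["joint_pos"])
E
python3 - <<'E'
from H import *
X=[.561,-.2692]
bot.servo_line(X+[.083],ori=q(np.radians(100)),velocity=.05)
o=get_obs();print(o["time_s"],o["position"],o["wrist_force"],o["joint_pos"])
for k in (75,50,37):
    bot.reach(X+[.083],q(np.radians(k)))
    o=get_obs();print(k,o["time_s"],o["position"],o["wrist_force"],o["ft_torque"][2],o["joint_pos"][5],o["gripper_width"])
bot.dwell(1.5)
crop("top",280,135,420,240,5,"f1")
th=np.radians(14.16); d=[np.sin(th),-np.cos(th)]
s,a=prof("top",[.5124,-.0689],d,N=51)
print(np.c_[s*1000,a].astype(int)[6:45].tolist())
E
```

```text
17.8833 [ 0.562  -0.2691  0.0845] [0.3281 3.7025 7.0488] [-0.4494  0.5382  1.7576  0.0013  0.8437 -2.1953]
75 18.3833 [ 0.562  -0.2687  0.0845] [0.5939 6.2829 7.6723] -0.11688261198651734 -1.7584061479675408 0.04116969397663718
50 18.8833 [ 0.5622 -0.2684  0.0845] [1.7284 6.8365 8.2012] -0.10949849211077017 -1.3220743452050667 0.04140277999049875
37 19.2167 [ 0.5623 -0.2683  0.0845] [3.2516 7.344  7.6313] -0.06733285469916142 -1.0948119187612826 0.04157378434565073
[[-38, 40, 59, 81], [-36, 54, 72, 65], [-34, 60, 86, 47], [-32, 60, 99, 38], [-30, 58, 104, 34], [-28, 58, 104, 34], [-26, 59, 103, 34], [-24, 60, 103, 35], [-22, 61, 103, 36], [-20, 60, 104, 34], [-18, 59, 104, 34], [-16, 58, 104, 33], [-13, 52, 93, 30], [-12, 44, 77, 26], [-10, 47, 77, 30], [-8, 64, 92, 42], [-6, 88, 108, 67], [-4, 100, 114, 82], [-2, 99, 114, 82], [0, 93, 111, 75], [2, 83, 107, 64], [3, 71, 100, 51], [5, 55, 88, 36], [8, 47, 76, 29], [9, 47, 78, 29], [11, 55, 93, 33], [13, 59, 102, 34], [16, 59, 103, 34], [18, 58, 103, 33], [20, 58, 103, 34], [22, 58, 102, 35], [23, 59, 102, 36], [25, 61, 102, 36], [27, 60, 103, 34], [30, 62, 98, 41], [32, 64, 83, 55], [34, 49, 64, 67], [36, 32, 52, 78], [37, 28, 51, 84]]
```

View pics/f1.png

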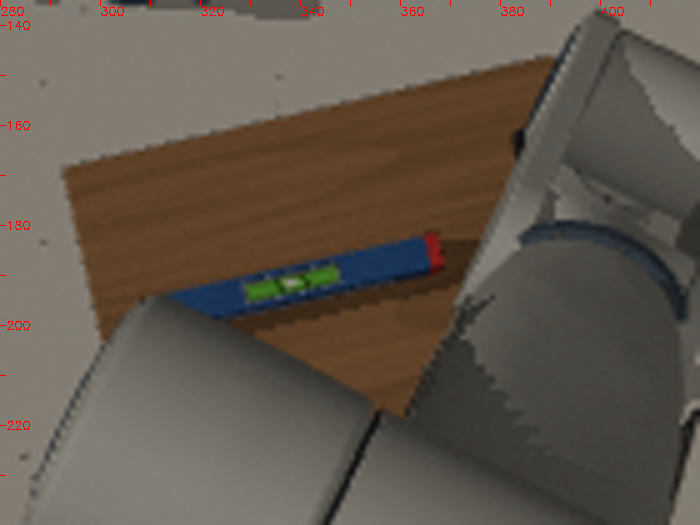

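```bash
python3 - <<'E'
from H import *
X=[.5615,-.2685]
hand.move_gripper(.07)
o=get_obs();print(o["time_s"],o["position"],o["wrist_force"],o["gripper_width"])
bot.servo_line(X+[.18],velocity=.2)
bot.dwell(1.5);print(get_obs()["time_s"])
crop("top",310,170,370,210,12,"g1")
crop("side",280,140,390,235,7,"g2")
th=np.radians(14.16); d=[np.sin(th),-np.cos(th)]
for n in("top","side"):
    s,a=prof(n,[.5124,-.0689],d,N=101)
    i=np.abs(s+.0017)<.0085; b=a[:,2]; w=np.clip(b-np.median(b[(np.abs(s)>.015)&(np.abs(s)<.025)]),0,None)[i]
    print(n,"bubble",(w*s[i]).sum()/w.sum()*1000); print(np.c_[s*1000,a].astype(int)[12:90:2].tolist())
E
```

```text
21.3083 [ 0.5609 -0.2694  0.083 ] [ 0.5854 -0.4172 -0.6263] 0.06992667436216435
23.4417
top bubble -1.9541994712475212
[[-38, 41, 59, 82], [-36, 54, 72, 65], [-34, 61, 87, 47], [-32, 60, 99, 39], [-30, 58, 104, 34], [-28, 59, 104, 34], [-26, 59, 103, 34], [-24, 61, 103, 35], [-22, 61, 103, 36], [-20, 60, 104, 34], [-18, 60, 104, 34], [-16, 58, 104, 34], [-13, 52, 94, 30], [-12, 44, 77, 26], [-10, 49, 76, 31], [-8, 65, 92, 44], [-6, 89, 108, 68], [-4, 101, 115, 83], [-2, 100, 114, 82], [0, 93, 111, 75], [2, 81, 105, 63], [3, 69, 99, 50], [5, 54, 87, 35], [8, 46, 76, 28], [9, 48, 79, 29], [11, 55, 93, 33], [13, 59, 102, 35], [16, 60, 104, 35], [18, 59, 104, 34], [20, 59, 104, 35], [22, 59, 102, 35], [23, 59, 102, 36], [25, 61, 103, 36], [27, 60, 104, 35], [30, 63, 98, 41], [32, 64, 83, 55], [34, 49, 64, 67], [36, 32, 52, 78], [37, 28, 51, 84]]
side bubble -2.803912713690268
[[-38, 46, 78, 95], [-36, 52, 87, 90], [-34, 58, 95, 85], [-32, 61, 102, 78], [-30, 64, 107, 70], [-28, 66, 113, 63], [-26, 67, 114, 59], [-24, 67, 116, 55], [-22, 68, 116, 52], [-20, 68, 115, 54], [-18, 69, 114, 55], [-16, 70, 112, 57], [-13, 73, 109, 62], [-12, 76, 106, 67], [-10, 80, 106, 73], [-8, 86, 108, 79], [-6, 91, 109, 84], [-4, 94, 110, 86], [-2, 93, 111, 84], [0, 92, 112, 82], [2, 87, 108, 77], [3, 80, 103, 69], [5, 72, 98, 61], [8, 66, 96, 55], [9, 60, 95, 50], [11, 56, 95, 45], [13, 56, 99, 45], [16, 57, 103, 46], [18, 59, 108, 48], [20, 59, 109, 51], [22, 58, 108, 54], [23, 58, 108, 57], [25, 57, 106, 63], [27, 54, 100, 69], [30, 51, 95, 76], [32, 48, 89, 82], [34, 45, 83, 88], [36, 42, 77, 93], [37, 40, 72, 97]]
```

View pics/g1.png

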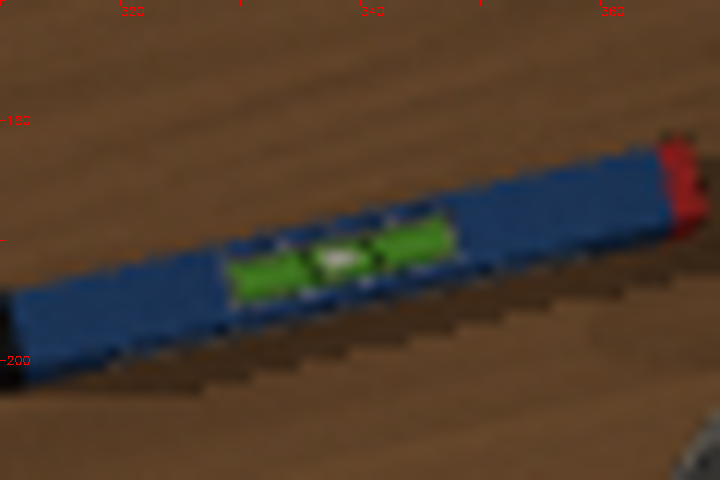

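View pics/g2.png

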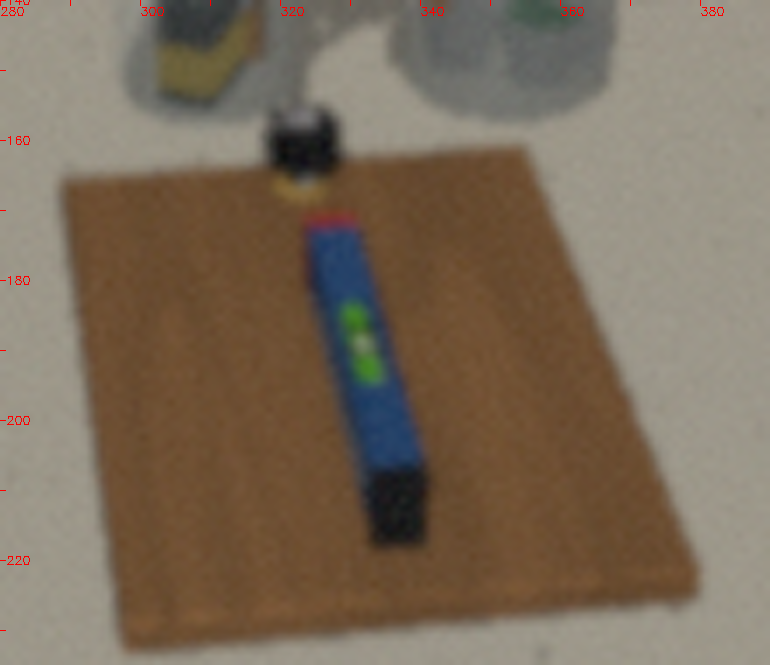

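Bubble at about (337.6,191.5) in the top view, with the lines at about 335.1 and 340.3, so it sits centred between them. The offset is about -0.3 to -0.6 mm. Next is the press, using closed fingers with the jaws across the level.

```bash
python3 - <<'E'
from H import *
print(back("top",(337.6,191.4),.088))
X=[.5123,-.0675]; q0=q(np.radians(14.16))
hand.move_gripper(0.0,40)
bot.reach(X+[.17],q0)
bot.servo_line(X+[.116],velocity=.1)
bot.dwell(.3);o=get_obs();f0=o["wrist_force"][2];print(o["time_s"],o["position"],f0,o["gripper_width"])
crop("side",280,120,390,215,7,"h1")
z=.116
while z>.100:
    z-=.001; bot.servo_line(X+[z],velocity=.02); o=get_obs(); f=o["wrist_force"][2]-f0
    if f>3: break
print(z,o["position"],f,o["time_s"])
E
```

```text
[ 0.5103 -0.0667  0.088 ]
26.3417 [ 0.5126 -0.0675  0.1165] 0.5737702800149898 0.00010740387604003191
0.104 [ 0.5125 -0.0676  0.1043] 4.399148256873363 29.3917
```

View pics/h1.png

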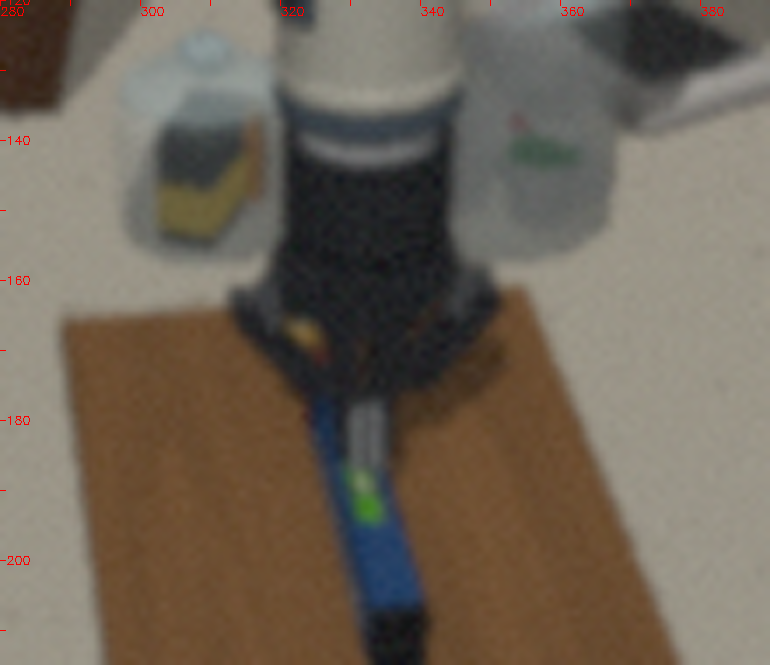

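```bash
python3 - <<'E'
from H import *
o=get_obs();print(o["wrist_force"],o["position"])
crop("side",300,160,360,210,12,"i0")
X=[.5123,-.0675]; q0=q(np.radians(14.16-90))
bot.servo_line(X+[.125],velocity=.1)
bot.reach(X+[.125],q0)
bot.servo_line(X+[.112],velocity=.1)
bot.dwell(.2);o=get_obs();f0=o["wrist_force"][2];print(o["time_s"],o["position"],o["wrist_force"])
crop("side",300,160,360,210,12,"i1")
z=.112
while z>.100:
    z-=.001; bot.servo_line(X+[z],velocity=.02); o=get_obs(); f=o["wrist_force"][2]-f0
    if f>2.5: break
print(z,o["position"],f,o["wrist_force"],o["ft_torque"],o["time_s"])
crop("side",300,160,360,210,12,"i2")
E
```

```text
[-1.2836  0.5448  4.9729] [ 0.5125 -0.0676  0.1043]
31.6833 [ 0.5125 -0.0675  0.1123] [-0.4955  0.1101  0.3774]
0.106 [ 0.5125 -0.0675  0.1063] 3.690497638211384 [-0.9402 -0.551   4.0679] [-0.013   0.1458  0.0324] 33.2333
```

View pics/i0.png

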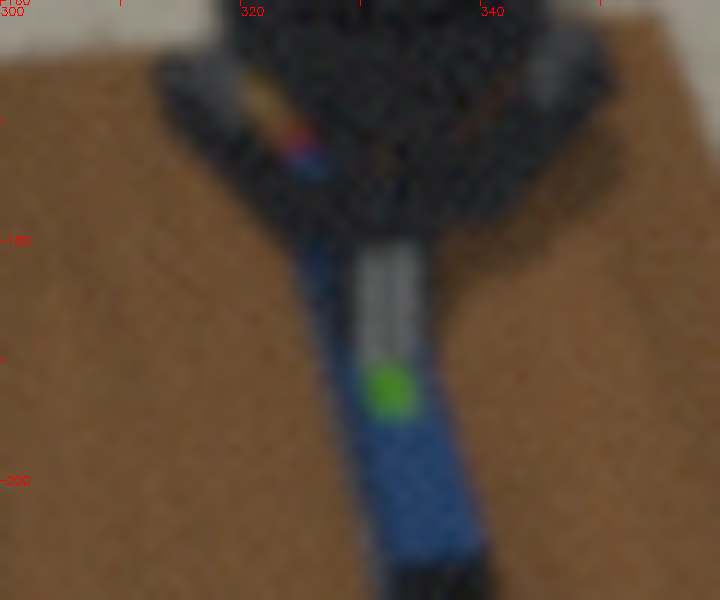

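View pics/i1.png

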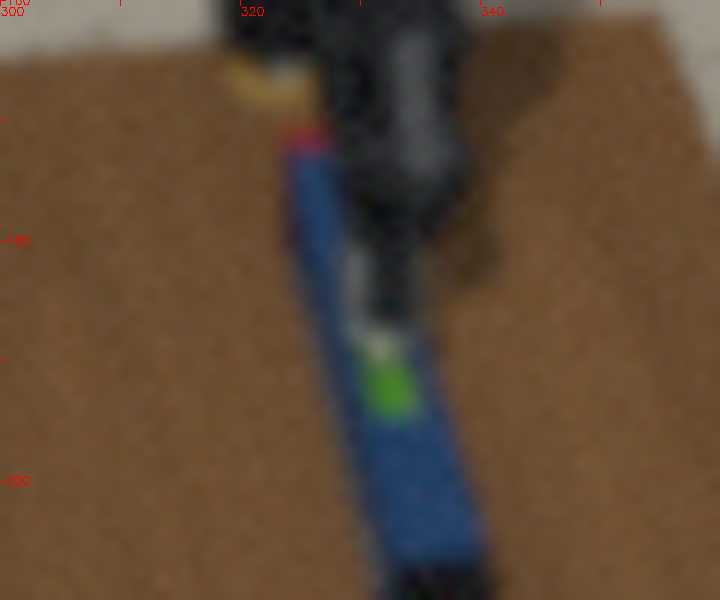

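View pics/i2.png

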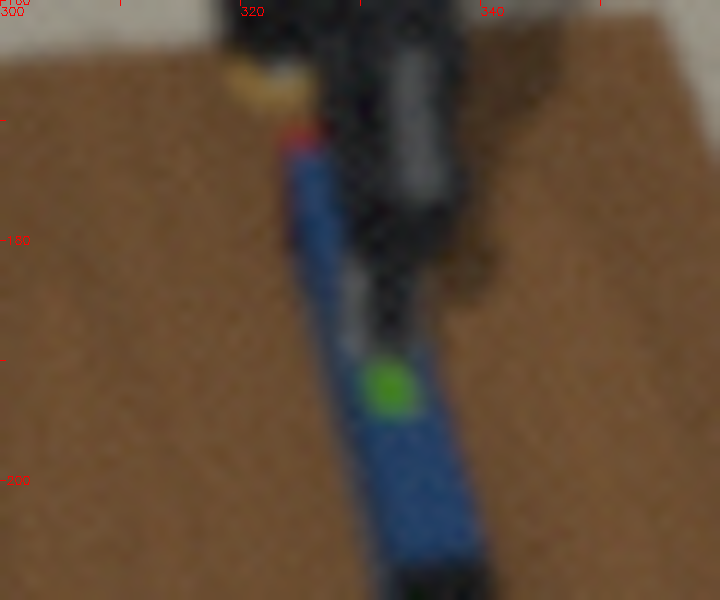

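```bash
python3 - <<'E'
from H import *
X=[.5123,-.0675]; z=.106; f0=.38
for i in range(8):
    bot.dwell(.3); o=get_obs(); f=o["wrist_force"][2]-f0
    print(round(z,5),f)
    if abs(f-10)<.8: break
    z-=np.clip((10-f)/8000,-.0006,.0006); bot.servo_line(X+[z],velocity=.02)
bot.dwell(1.6); o=get_obs(); print(o["time_s"],o["position"],o["wrist_force"])
crop("side",300,160,360,210,12,"j1");crop("top",280,135,420,240,5,"j2")
E
```

```text
0.106 4.557998186082351
0.1054 10.203515512937615
35.7333 [ 0.5128 -0.0675  0.1061] [-3.1864  1.1714  9.6337]
```

View pics/j1.png

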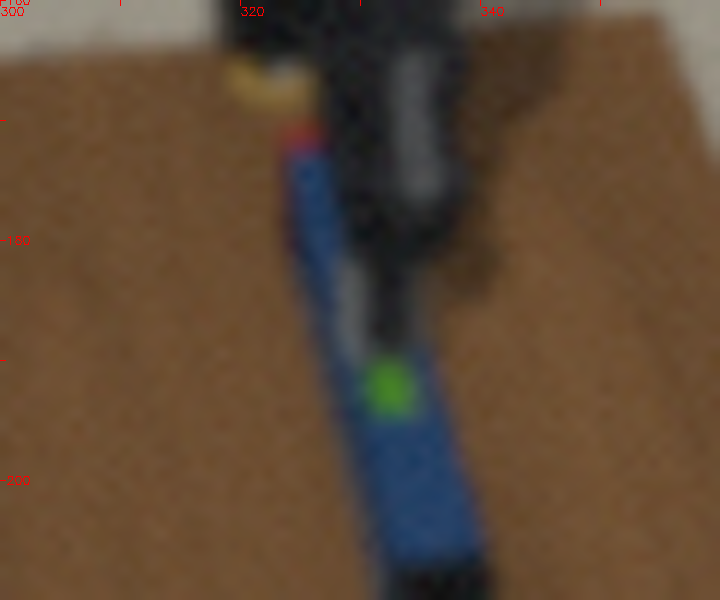

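View pics/j2.png

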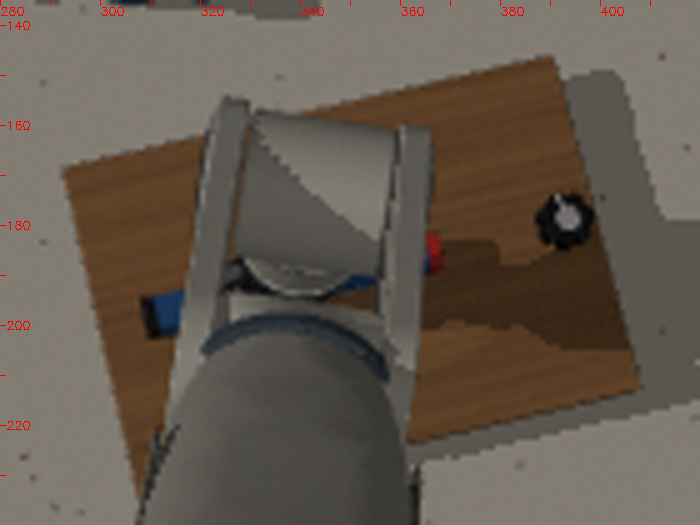

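```bash
python3 - <<'E'
from H import *
X=[.5120,-.0674]; z=.1054; f0=.38
bot.servo_line(X+[z],velocity=.01)
for i in range(5):
    bot.dwell(.5); o=get_obs(); f=o["wrist_force"][2]-f0
    print(round(z,5),f,o["wrist_force"],o["position"])
    if abs(f-10)<.6: break
    z-=np.clip((10-f)/9000,-.0004,.0004); bot.servo_line(X+[z],velocity=.02)
bot.dwell(1.6); o=get_obs(); print(o["time_s"],o["position"],o["wrist_force"])
crop("side",300,160,360,210,12,"k1")
c=vision.read_camera("side"); cv2.imwrite("pics/k2.png",c["frame"][:,:,::-1])
E
```

```text
0.1054 8.30170390606666 [-0.9496 -0.4706  8.6817] [ 0.5127 -0.0675  0.1061]
0.10521 10.693675044633597 [-1.3945  0.7579 11.0737] [ 0.5127 -0.0675  0.1061]
0.10529 10.905917525751974 [-1.8134  0.2542 11.2859] [ 0.5126 -0.0675  0.1061]
0.10539 8.978204072482407 [-1.904  -0.163   9.3582] [ 0.5126 -0.0675  0.1061]
0.10528 9.747607515380576 [-0.8044 -0.7559 10.1276] [ 0.5127 -0.0675  0.1061]
41.1833 [ 0.5127 -0.0675  0.1061] [-1.0277  0.4122 10.9096]
```

View pics/k1.png

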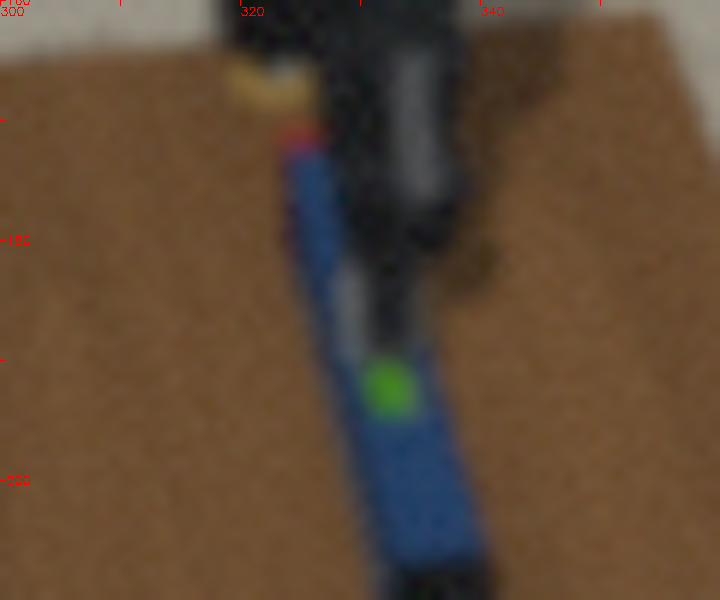

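View pics/k2.png

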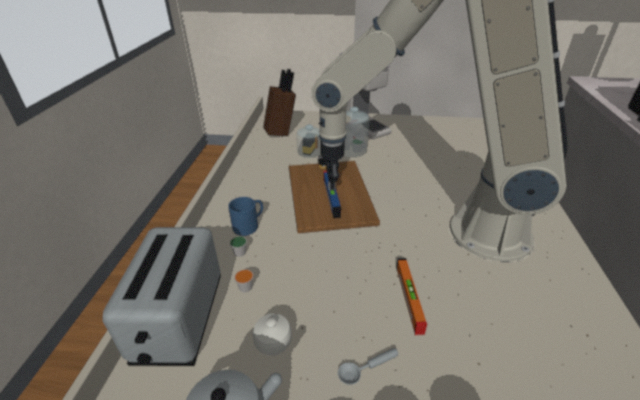

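The level is unmoved with the tips centred on its rim at about (331.5,189), and the force reads 10–11 N. The other items stand where they were, so I'm handing in.

```bash
python3 - <<'E'
from workcell import hand_in,get_obs
print(get_obs()["wrist_force"],get_obs()["time_s"]); hand_in()
E
```

```text
[-1.84372672  0.47136765 11.61539841] 41.2833
the job is handed in; nothing more can be done
```

I handed the job in at 41.3 s, still pressing on the middle of the level. The one thing I couldn't check is the bubble during the final press, because the fingers hide it.

- **Placing:** the blue level lies flat on the shelf, along its long direction with the red end towards the knob, and I let go of it.
- **Levelling:** I turned the knob about 1.1 rad clockwise and released it. The last clear picture, before pressing, showed the bubble between the lines, about 0.3–0.6 mm off the middle towards the black end (limit 2.5 mm).
- **Pressing:** I press with closed fingertips across the rim. The final downward reading was 11.6 N raw, or about 11.2 N after the sensor's zero offset; it had been wandering between about 9 and 11 N, with roughly 2 N sideways.
- **During the press:** no pale bubble showed past the fingers on the black-end side, and the level did not appear to move.
- **First press attempt:** I pressed briefly (about 5 N) with the fingers turned the other way. They touched 2 mm lower, probably on the vial inside the pocket, so I lifted, turned them 90° and pressed on the rim.
- **Surroundings:** in the final side view the mug, pods, sugar pot and spoon look undisturbed. The two jars are partly behind the arm there but stood in place in the earlier views.
- **Measurements that disagreed:** the cameras' estimates of the knob's position differed by a few millimetres. I corrected for this from the force felt when gripping it.

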